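Set out, steady-check and scan the table stands

ROBOT

A 6-joint arm with a two-finger parallel gripper is mounted at the origin on a cart in front of the work surface, level with it; the furniture and walls round the work are solid. World frame = base frame: x ahead of the robot, y to its left, z up, the work surface at z = 0. Lengths are in m, angles in rad, forces in N, time in s.
With the tool pointing down it reaches from about 0.3 to 0.875 m from the base axis. Payload 6.4 kg.
Tool frame: the origin (TCP) lies at the very end of the fingers, on their centre line; the grasp point (between the pads) lies 19 mm behind it; z points along the fingers, y is the line along which they close (so a half turn about z gives the same grasp; the last joint's range is limited). The gripper opens to 85 mm and grips with 20 to 120 N. Pads are 22 mm wide; open, the fingers measure 114 mm over their backs; the gripper's body (76 mm by 85 mm) begins 54 mm behind the grasp point. The pads swing forward as they close: fully open they stand 13 mm farther back than shut.
Start: joints at [-1.327, 0.181, 1.607, -0, 1.354, -0.206], TCP at [0.25, -0.518, 0.231] pointing down, gripper open.
Joint ranges: [-2.99, 2.99], [-0.89, 2.07], [0.3, 2.58], [-1.14, 4.28], [0, 2.63], [-3.12, 3.12]. Speed limits (rad/s): [2.57, 2.57, 3.01, 3.14, 3.14, 3.14].

INTERFACE

Orientations are given as a 3x3 rotation matrix whose columns are the frame's x, y, z axes.
In Python, from bench import ctrl gives the robot as it stands.
- The arm moves only by the tool carry_out, never from a script. Its argument "plan" is a list of rows, each a list of 7 numbers: the turn, a rotation vector about the tool's x, y, z in degrees, then the shift along the tool's x, y, z in mm, then the opening, from 0 (shut) to 1 (fully open). A call has 1 to 20 rows; each row shifts and turns the commanded pose from where the row before left it, along the tool's axes as they then stand; what a row does not reach is not made up. A row lasts 1/12 s, in which the tool goes at most 41.7 mm and 7.16 degrees, less where a joint would pass 70% of its speed; a pose out of reach is approached as far as the arm can. A call with a gripper value outside its range is refused whole. The fingers move at their own pace and stop on an object; "squeeze" is the grip in N (left out, the last holds). Time passes only in rows, so rows that do not move let the fingers close. It gives the time, the measured TCP pose, the force, the opening and the grip force at its end, in the units of the state.
- ctrl.read_state(): the state, without advancing time (a new reading comes with each control period).
- ctrl.camera(name): name is "scene" or "top" or "wrist"; returns a dict with "frame" (384x512x3 uint8, red, green, blue), "K" (3x3 intrinsics, pixels), "D" ([k1, k2, p1, p2, k3] as OpenCV has them; the pictures are not rectified), "extrinsics" (4x4, takes a point from camera to world coordinates). Camera axes: x right, y up, looking along -z (the intrinsics and any distortion apply to the point x, -y, -z); pixel columns grow to the right and rows downward; lengths in m; the calibration is good to about 2 mm. A picture is of the moment at which its call begins. There is no depth.
- ctrl.sign_off(): hands the job in; it is judged then, once.
Trained networks look in a picture, given as the dict that the camera call returned (one of the last four; its "shot" number tells which), for a name from the list of things; names that differ only in an ending like _2 or _b are one class to them, and where a whole thing is asked for, a point or a joint stands for the part that bears it (a point fixed in the world has none). Each returns a list of dicts, best first, with "score" (0 to 1); they miss things now and then, are a little off and sometimes report something else, mostly with a low value. They report only what shows in the picture. A call takes as long as a camera call. They do not tell look-alikes from the thing itself.
- ctrl.look_for(picture, label): "extent" ([left, top, width, height] in pixels, round what is visible of it).
The state is a dict: "clock": time; "q": joint angles; "joint_vel": joint speeds; "tau": joint torques, N m; "tool_pos": TCP position; "tcp_rot": TCP orientation; "wrist_force": force on the tool from outside, world axes, zero at the start; "moment": the same for the moment, N m; "gripper_width": finger opening in m; "grasp_force": force on a finger pad.
Only numpy, scipy, OpenCV 4.12 (cv2) and the standard library are available. Lean on these libraries where they do the work, as an engineer would, in place of code of your own. Each camera call takes 0.05 s, during which the arm holds its last target. There are 200 camera calls.

TASK

First set all the fallen cast table stands (two or three) upright on their feet on the black tray, codes facing the tray's front edge. When all are standing and let go, press down with the fingers on the rubber pad on top of each for a moment to be sure it does not rock, smallest stand first, then larger. Then take the scanner from its dock, hold it steady for a second a hand's breadth in front of each code, aimed straight at it, smallest stand first again, and lay the scanner back in its dock the way it was; leave everything else where it is.

Things in the scene. Friction and masses are not known exactly. Their poses are not given: they have to be found in the camera images.
- stand_small: smallest cast table stand, grey, 250 g (+-25%), 40 mm wide (y; flat sides), 52 high. Origin: in the foot's plane. Upright: z up, code at -x. Side view x, z in mm: foot -36..15 at z 0; 45-degree heel face (15,0)-(55,40); web to pinch x -12..16, z 8..46; code plate leans back 12 degrees from (-20,10); centre of mass about (4,23). Starts lying on its heel: turned +45 degrees about its y, origin 11 mm up. May be absent (None)
- stand_small_top: rubber pad on the top edge of the smallest stand, 14 x 30 mm; origin is the underside of the pad, its upper face is 7 mm above: press here, at x = -7.3 mm in the stand's frame, 52 mm above the foot
- stand_small_label (a point): centre of the code plate (white, black bars, 34 x 32 mm) on the front of the smallest stand, at x = -16, z = 30 mm in the stand's frame
- stand_middle: middle-sized cast table stand, grey, 340 g (+-25%), 46 mm wide (y; flat sides), 63 high. Origin: in the foot's plane. Upright: z up, code at -x. Side view x, z in mm: foot -36..15 at z 0; 45-degree heel face (15,0)-(55,40); web to pinch x -12..16, z 8..46; code plate leans back 12 degrees from (-20,10); centre of mass about (4,23). Starts lying on its heel: turned +45 degrees about its y, origin 11 mm up. May be absent (None)
- stand_middle_top: rubber pad on the top edge of the middle-sized stand, 14 x 36 mm; origin is the underside of the pad, its upper face is 7 mm above: press here, at x = -5.0 mm in the stand's frame, 63 mm above the foot
- stand_middle_label (a point): centre of the code plate (white, black bars, 40 x 32 mm) on the front of the middle-sized stand, at x = -15, z = 36 mm in the stand's frame
- stand_large: largest cast table stand, grey, 440 g (+-25%), 52 mm wide (y; flat sides), 74 high. Origin: in the foot's plane. Upright: z up, code at -x. Side view x, z in mm: foot -36..15 at z 0; 45-degree heel face (15,0)-(55,40); web to pinch x -12..16, z 8..46; code plate leans back 12 degrees from (-20,10); centre of mass about (4,23). Starts lying on its heel: turned +45 degrees about its y, origin 11 mm up. May be absent (None)
- stand_large_top: rubber pad on the top edge of the largest stand, 14 x 42 mm; origin is the underside of the pad, its upper face is 7 mm above: press here, at x = -2.7 mm in the stand's frame, 74 mm above the foot
- stand_large_label (a point): centre of the code plate (white, black bars, 46 x 32 mm) on the front of the largest stand, at x = -14, z = 41 mm in the stand's frame
- tray: low steel tray with black rubber top, fixed, 150 mm (x) by 380 mm (y), top surface 7 mm above its origin (centre of the underside). Front edge: its -x side, towards the robot. Room for three stands side by side along y, about 125 mm apart. The stands start off it, to its left
- tray_front (a point): point 130 mm in front (-x) of the tray's centre: the side that the codes must look to
- scanner: grey handheld code scanner, 160 g, lying in its dock. Origin: underside, below the place to grip. Beam along its own +x, z up. Grip part: x = -70 to +34 mm, 28 mm wide (y), 28 mm high, pinch it across at the origin from above; wider head x = 34 to 70 mm, 44 mm wide, 34 mm high
- scanner_window (a point): centre of the scanner's dark front window where the beam leaves along the scanner's +x, 71 mm ahead of the scanner's origin and 17 mm above its underside. The scanner reads from 40 to 170 mm
- dock: black scanner dock, fixed: base 150 x 50 x 6 mm, origin under its centre; two saddles 22 mm high, 18 mm long, at x = -50 (narrow) and +52 mm (wide), with cheeks 10 mm higher, 6 mm clear of each side of the scanner; open between the saddles for the fingers. Scanner's place: origin 22 mm above the dock's, same axes, head on the wide saddle (+x)
- sachet_caddy: black caddy with sachets, 90 x 64 x 60 mm, bystander
- shaker_1: white shaker, 42 mm across, 84 mm high, bystander
- tape_roll: roll of tape lying flat, 98 mm across, 24 mm high, bystander
Mind the look-alikes: they are no part of the job. What is shaped like the stand_large but red is not meant.

How it is judged:
On the way, in this order (a step that is already met when the one before it is completed fails the run):
1. every stand present is on its foot on the tray, code facing the front, let go and at rest (z of stand_small in the frame of tray between 0.002 and 0.012 m and angle between each of stand_small, stand_middle, stand_large's own z axis and vertical below 0.07 rad and x of stand_small in the frame of tray between -0.045 and 0.06 m and y of stand_small in the frame of tray between -0.18 and 0.18 m and angle between the x axis of each of stand_small, stand_middle, stand_large and the x axis of tray, either way round below 0.3 rad and x of tray_front in the frame of stand_small below 0 m and linear speed of each of stand_small, stand_middle, stand_large below 0.03 m/s and angular speed of each of stand_small, stand_middle, stand_large below 0.3 rad/s and contact force between the fingers and stand_small below 0.3 N and z of stand_middle in the frame of tray between 0.002 and 0.012 m and x of stand_middle in the frame of tray between -0.045 and 0.06 m and y of stand_middle in the frame of tray between -0.18 and 0.18 m and x of tray_front in the frame of stand_middle below 0 m and contact force between the fingers and stand_middle below 0.3 N and z of stand_large in the frame of tray between 0.002 and 0.012 m and x of stand_large in the frame of tray between -0.045 and 0.06 m and y of stand_large in the frame of tray between -0.18 and 0.18 m and x of tray_front in the frame of stand_large below 0 m and contact force between the fingers and stand_large below 0.3 N), for 0.3 s.
2. the smallest stand's top pad is pressed by the fingers (2 N or more) for 0.3 s and the stand does not rock (tilt under 4 degrees, hardly moving) (z of stand_small in the frame of tray between 0.002 and 0.012 m and angle between stand_small's own z axis and vertical below 0.07 rad and linear speed of stand_small below 0.03 m/s and angular speed of stand_small below 0.3 rad/s and contact force between the fingers and stand_small_top above 2 N), for 0.3 s.
3. the middle-sized stand's top pad is pressed by the fingers (2 N or more) for 0.3 s and the stand does not rock (tilt under 4 degrees, hardly moving) (z of stand_middle in the frame of tray between 0.002 and 0.012 m and angle between stand_middle's own z axis and vertical below 0.07 rad and linear speed of stand_middle below 0.03 m/s and angular speed of stand_middle below 0.3 rad/s and contact force between the fingers and stand_middle_top above 2 N), for 0.3 s.
4. the largest stand's top pad is pressed by the fingers (2 N or more) for 0.3 s and the stand does not rock (tilt under 4 degrees, hardly moving) (z of stand_large in the frame of tray between 0.002 and 0.012 m and angle between stand_large's own z axis and vertical below 0.07 rad and linear speed of stand_large below 0.03 m/s and angular speed of stand_large below 0.3 rad/s and contact force between the fingers and stand_large_top above 2 N), for 0.3 s.
5. scanner's beam kept on the smallest stand's code for 0.8 s: within 14 mm of its middle, window 40 to 170 mm off, beam within 34 degrees of the stand's own x axis (x of stand_small_label in the frame of scanner between 0.111 and 0.241 m and y of stand_small_label in the frame of scanner between -0.014 and 0.014 m and z of stand_small_label in the frame of scanner between 0.003 and 0.031 m and angle between the x axis of scanner and the x axis of stand_small, either way round below 0.6 rad and angle between stand_small's own z axis and vertical below 0.07 rad), for 0.8 s.
6. scanner's beam kept on the middle-sized stand's code for 0.8 s: within 14 mm of its middle, window 40 to 170 mm off, beam within 34 degrees of the stand's own x axis (x of stand_middle_label in the frame of scanner between 0.111 and 0.241 m and y of stand_middle_label in the frame of scanner between -0.014 and 0.014 m and z of stand_middle_label in the frame of scanner between 0.003 and 0.031 m and angle between the x axis of scanner and the x axis of stand_middle, either way round below 0.6 rad and angle between stand_middle's own z axis and vertical below 0.07 rad), for 0.8 s.
7. scanner's beam kept on the largest stand's code for 0.8 s: within 14 mm of its middle, window 40 to 170 mm off, beam within 34 degrees of the stand's own x axis (x of stand_large_label in the frame of scanner between 0.111 and 0.241 m and y of stand_large_label in the frame of scanner between -0.014 and 0.014 m and z of stand_large_label in the frame of scanner between 0.003 and 0.031 m and angle between the x axis of scanner and the x axis of stand_large, either way round below 0.6 rad and angle between stand_large's own z axis and vertical below 0.07 rad), for 0.8 s.
At the end, for the whole second after the job is handed in: Every stand present is on its foot on the tray (tilt under 4 degrees, foot wholly or nearly on it), code to the front within 17 degrees; scanner level on the dock's saddles within 15 mm and 11 degrees, head on the wide saddle; all at rest (z of stand_small in the frame of tray between 0.002 and 0.012 m and angle between each of stand_small, stand_middle, stand_large's own z axis and vertical below 0.07 rad and x of stand_small in the frame of tray between -0.045 and 0.06 m and y of stand_small in the frame of tray between -0.18 and 0.18 m and angle between the x axis of each of stand_small, stand_middle, stand_large and the x axis of tray, either way round below 0.3 rad and x of tray_front in the frame of stand_small below 0 m and linear speed of each of stand_small, stand_middle, stand_large, scanner below 0.03 m/s and angular speed of each of stand_small, stand_middle, stand_large, scanner below 0.3 rad/s and z of stand_middle in the frame of tray between 0.002 and 0.012 m and x of stand_middle in the frame of tray between -0.045 and 0.06 m and y of stand_middle in the frame of tray between -0.18 and 0.18 m and x of tray_front in the frame of stand_middle below 0 m and z of stand_large in the frame of tray between 0.002 and 0.012 m and x of stand_large in the frame of tray between -0.045 and 0.06 m and y of stand_large in the frame of tray between -0.18 and 0.18 m and x of tray_front in the frame of stand_large below 0 m and horizontal distance between scanner and dock below 0.015 m and z of scanner in the frame of dock between 0.018 and 0.028 m and angle between the x axis of scanner and the x axis of dock, either way round below 0.2 rad and x of scanner_window in the frame of dock above 0.03 m and angle between scanner's own z axis and vertical below 0.1 rad); the robot touches nothing.
It fails at once if the sachet caddy is shifted by more than 40 mm (distance of sachet_caddy from where it was at the start of the episode above 0.04 m).
It fails at once if the shaker is shifted by more than 40 mm (distance of shaker_1 from where it was at the start of the episode above 0.04 m).
It fails at once if the tape roll is shifted by more than 40 mm (distance of tape_roll from where it was at the start of the episode above 0.04 m).
Of stand_small, stand_middle, stand_large only 2 to 3 are there at a start; the rules pass over those that are not, and their reading is None.
At some moment in a run one of stand_small, stand_middle, stand_large may be knocked a few centimetres aside while the robot is not near it.
It also fails if it takes over 210 s, if anything falls off the work surface, if the arm or the gripper's body presses on something with over 40 N, if the wrist force passes 120 N, or if a joint passes its speed limit or range.

## Working session

There is one attempt and no reset: what is moved stays moved. The work goes in short steps, Python scripts to look and compute and a tool call to move; the robot and the scene stay as the last step left them, time stands still between calls to the robot, and variables do not carry over. Pictures are saved under pics/ and viewed, at most 14 in all, crops included, and the job is handed in when it is done.

Besides the shell and the picture viewer there is one more tool, called after ">>>" in YAML: its name, and indented under it one key for each argument. carry_out: Moves the arm, as the interface text tells. Its arguments: {"type":"object","properties":{"plan":{"type":"array"},"squeeze":{"type":"number"}},"required":["plan"]}

```bash
ls; mkdir -p pics
python3 - <<'E'
from bench import ctrl
import cv2,numpy as np
for n in ["scene","top"]:
    p=ctrl.camera(n); cv2.imwrite(f"pics/{n}0.png",cv2.resize(p["frame"][:,:,::-1],(768,576)))
    print(n,p["K"].tolist(),np.round(p["extrinsics"],3).tolist(),p["D"])
    for l in ["stand_small","stand_middle","stand_large","stand_small_top","stand_small_label","stand_middle_label","stand_large_label","tray","scanner","scanner_window","dock","sachet_caddy","shaker_1","tape_roll"]:
        print(l,[(np.round(d["extent"]).tolist(),round(d["score"],2)) for d in ctrl.look_for(p,l)[:4]])
s=ctrl.read_state();print(s["clock"],s["tool_pos"],s["tcp_rot"],s["wrist_force"])
E
```

```text
pics
scene [[369.81564264948224, 0.0, 260.7581083775743], [0.0, 369.81564264948224, 195.05217098282506], [0.0, 0.0, 1.0]] [[-0.631, 0.539, -0.557, -0.099], [-0.775, -0.446, 0.447, 0.506], [-0.007, 0.715, 0.699, 0.823], [0.0, 0.0, 0.0, 1.0]] [-0.12121302  0.          0.          0.          0.        ]
stand_small [([164.0, 262.0, 27.0, 41.0], 0.71), ([173.0, 223.0, 21.0, 26.0], 0.7), ([169.0, 265.0, 14.0, 8.0], 0.48)]
stand_middle []
stand_large [([162.0, 265.0, 27.0, 35.0], 0.9), ([264.0, 227.0, 36.0, 32.0], 0.82), ([211.0, 225.0, 38.0, 36.0], 0.71)]
stand_small_top []
stand_small_label [([174.0, 224.0, 20.0, 27.0], 0.71)]
stand_middle_label []
stand_large_label [([164.0, 263.0, 26.0, 40.0], 0.87), ([263.0, 224.0, 39.0, 37.0], 0.7), ([212.0, 225.0, 38.0, 35.0], 0.62)]
tray [([217.0, 152.0, 87.0, 76.0], 0.7)]
scanner []
scanner_window []
dock []
sachet_caddy []
shaker_1 [([126.0, 281.0, 20.0, 29.0], 0.6), ([174.0, 224.0, 18.0, 24.0], 0.45)]
tape_roll [([106.0, 252.0, 40.0, 33.0], 0.88)]
top [[434.31914325238444, 0.0, 258.5871210284259], [0.0, 434.31914325238444, 192.91313373116137], 
[... 678 characters left out ...]
[150.0, 208.0, 28.0, 28.0], 0.72), ([378.0, 189.0, 20.0, 46.0], 0.72)]
tray [([240.0, 150.0, 116.0, 52.0], 0.68)]
scanner [([389.0, 187.0, 14.0, 46.0], 0.67)]
scanner_window [([388.0, 188.0, 12.0, 44.0], 0.61), ([130.0, 169.0, 26.0, 31.0], 0.22)]
dock [([382.0, 190.0, 20.0, 44.0], 0.6)]
sachet_caddy [([378.0, 152.0, 23.0, 29.0], 0.82)]
shaker_1 [([127.0, 204.0, 16.0, 16.0], 0.59), ([130.0, 172.0, 29.0, 26.0], 0.46)]
tape_roll [([131.0, 168.0, 30.0, 30.0], 0.78)]
1.5 [ 0.25000901 -0.51779752  0.23128768] [[ 9.00529150e-01  4.34795641e-01 -3.02661779e-06]
 [ 4.34795641e-01 -9.00529150e-01  3.04242322e-05]
 [ 1.05027660e-05 -2.87138682e-05 -1.00000000e+00]] [-0.06017952  1.34724176 -0.6035097 ]
```

View pics/scene0.png

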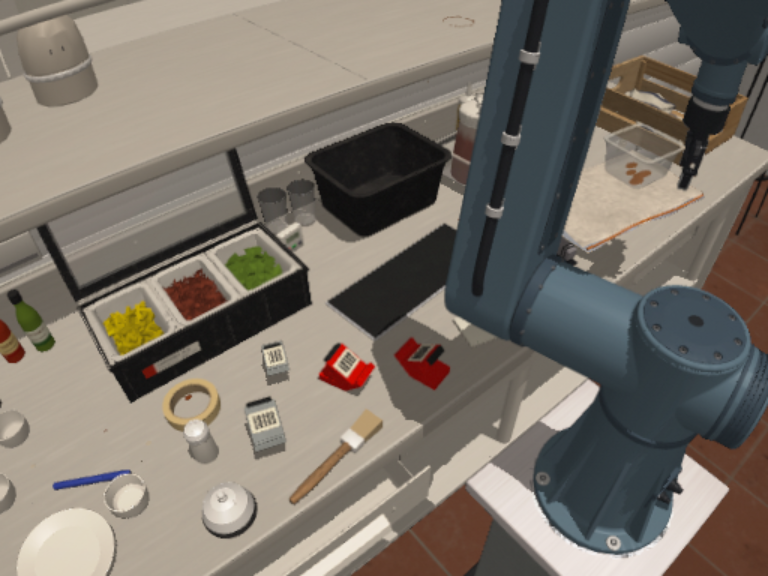

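View pics/top0.png

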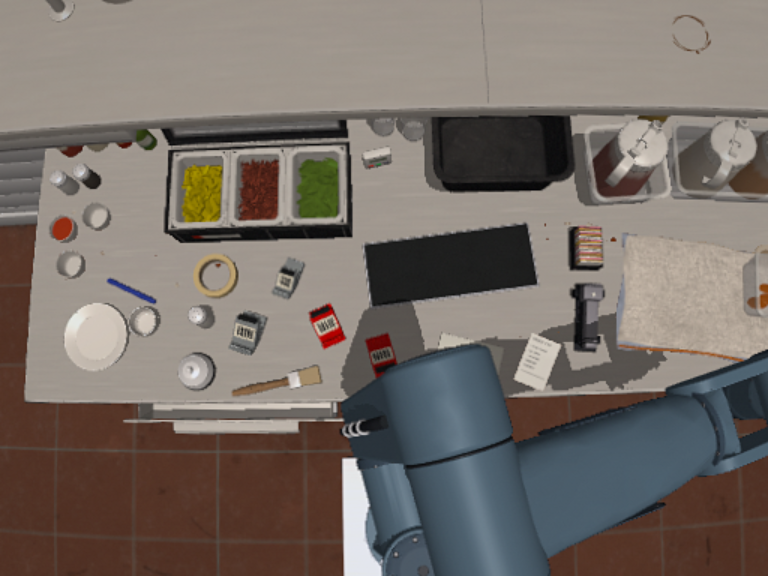

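Scene: grey stands at top-view (287,277) (small) and (247,332) (larger); red look-alikes at (326,325) and (380,352), not meant. The tray is at (450,264), the scanner in its dock at (588,317), tape at (215,275), shaker at (200,315). I'll enlarge the candidates.

```bash
cat > h.py <<'E'
from bench import ctrl
import cv2,numpy as np
F=np.diag([1,-1,-1.])
def w2p(p,X):
    E=p["extrinsics"];R=E[:3,:3];t=E[:3,3]
    Xc=(np.atleast_2d(X)-t)@R@F
    return cv2.projectPoints(Xc.reshape(-1,1,3),np.zeros(3),np.zeros(3),np.array(p["K"]),np.array(p["D"]))[0].reshape(-1,2)
def p2w(p,uv,z):
    uv=np.array(uv,float).reshape(-1,1,2);n=cv2.undistortPoints(uv,np.array(p["K"]),np.array(p["D"])).reshape(-1,2)
    d=np.c_[n,np.ones(len(n))]@F@p["extrinsics"][:3,:3].T;c=p["extrinsics"][:3,3]
    return c+d*((z-c[2])/d[:,2])[:,None]
def save(p,name,x,y,w,h,s):
    cv2.imwrite(f"pics/{name}.png",cv2.resize(p["frame"][y:y+h,x:x+w,::-1],None,fx=s,fy=s,interpolation=cv2.INTER_CUBIC))
E
python3 - <<'E'
from h import *
p=ctrl.camera("top")
a=p["frame"][160:260,145:275,::-1];b=p["frame"][150:250,370:435,::-1]
im=np.hstack([cv2.resize(a,None,fx=4,fy=4,interpolation=2),cv2.resize(b,None,fx=4,fy=4,interpolation=2)])
cv2.imwrite("pics/c1.png",im)
for n,uv,z in [("small",(287,277),.03),("big",(247,332),.03),("red1",(326,325),.03),("red2",(380,352),.03),("tape",(215,275),.02),("shaker",(200,315),.08),("caddy",(588,247),.06),("scan",(588,317),.05)]:
    print(n,np.round(p2w(p,np.array(uv)/1.5,z),3))
for uv in [(364,244),(528,223),(538,281),(372,305)]: print("tray",np.round(p2w(p,np.array(uv)/1.5,.007),3))
E
```

```text
small [[0.543 0.271 0.03 ]]
big [[0.423 0.359 0.03 ]]
red1 [[0.435 0.186 0.03 ]]
red2 [[0.374 0.07  0.03 ]]
tape [[0.554 0.437 0.02 ]]
shaker [[0.455 0.449 0.08 ]]
caddy [[ 0.587 -0.388  0.06 ]]
scan [[ 0.435 -0.378  0.05 ]]
tray [[0.619 0.102 0.007]]
tray [[ 0.659 -0.27   0.007]]
tray [[ 0.525 -0.284  0.007]]
tray [[0.48  0.086 0.007]]
```

View pics/c1.png

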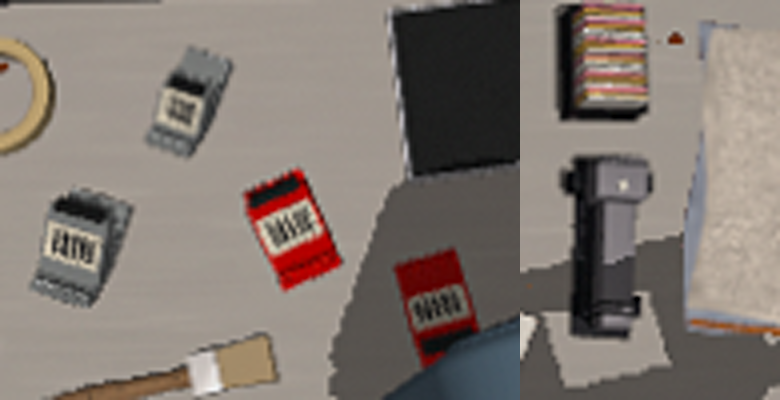

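Candidates, in top-view crop pixels: grey at (185,100) has a code plate about 33 mm wide, so it is stand_small. Grey at (75,245) has one about 46 mm wide, so it is stand_large. The red ones at (293,230) and (437,305) are look-alikes. I see no third grey stand. Next I move over them for a wrist view.

>>> carry_out:
  plan:
    - [0,0,0,0,0,-40,1]
    - [0,0,0,0,0,-40,1]
    - [0,0,0,0,0,-40,1]
    - [0,0,6.45,0,0,0,1]
    - [0,0,6.45,0,0,0,1]
    - [0,0,6.45,0,0,0,1]
    - [0,0,6.45,0,0,0,1]
    - [0,0,0,8.5,-40,0,1]
    - [0,0,0,8.5,-40,0,1]
    - [0,0,0,8.5,-40,0,1]
    - [0,0,0,8.5,-40,0,1]
    - [0,0,0,8.5,-40,0,1]
    - [0,0,0,8.5,-40,0,1]
    - [0,0,0,8.5,-40,0,1]
    - [0,0,0,8.5,-40,0,1]
    - [0,0,0,8.5,-40,0,1]
    - [0,0,0,8.5,-40,0,1]
    - [0,0,0,8.5,-40,0,1]
    - [0,0,0,8.5,-40,0,1]
    - [0,0,0,8.5,-40,0,1]

```text
clock: 3.22
tool_pos: [0.3606, 0.0041, 0.3518]
tcp_rot: [[1.0, -0.001, 0.002], [-0.001, -1.0, -0.001], [0.002, 0.001, -1.0]]
wrist_force: [1.2, -0.4, -0.8]
gripper_width: 0.0853
grasp_force: 0.0
```

>>> carry_out:
  plan:
    - [0,0,0,8.5,-40,0,1]
    - [0,0,0,8.5,-40,0,1]
    - [0,0,0,8.5,-40,0,1]
    - [0,0,0,8.5,-40,0,1]
    - [0,0,0,8.5,-40,0,1]
    - [0,0,0,8.5,-40,0,1]
    - [0,0,0,8.5,-40,0,1]
    - [0,0,0,0,0,0,1]
    - [0,0,0,0,0,0,1]

```text
clock: 3.97
tool_pos: [0.4199, 0.2838, 0.3504]
tcp_rot: [[1.0, 0.003, -0.002], [0.003, -1.0, -0.001], [-0.002, 0.001, -1.0]]
wrist_force: [0.0, -0.5, -0.4]
gripper_width: 0.0854
grasp_force: 0.0
```

Run:
```python
from h import *
p=ctrl.camera("wrist");save(p,"w1",0,0,512,384,1.5)
print(np.round(p["K"],1).tolist(),np.round(p["extrinsics"],3).tolist(),p["D"])
for l in ["stand_small","stand_large"]:
    print(l,[(np.round(d["extent"]).tolist(),round(d["score"],2)) for d in ctrl.look_for(p,l)[:4]])
t=ctrl.camera("top");save(t,"t1",150,130,260,130,3)
```

```text
[[295.8, 0.0, 256.4], [0.0, 295.8, 192.3], [0.0, 0.0, 1.0]] [[0.004, 0.964, 0.267, 0.487], [-1.0, 0.004, 0.003, 0.285], [0.002, -0.267, 0.964, 0.493], [0.0, 0.0, 0.0, 1.0]] [-0.04971357  0.          0.          0.          0.        ]
stand_small [([243.0, 39.0, 44.0, 71.0], 0.74)]
stand_large [([368.0, 162.0, 49.0, 60.0], 0.79), ([186.0, 123.0, 46.0, 62.0], 0.76)]
```

View pics/w1.png

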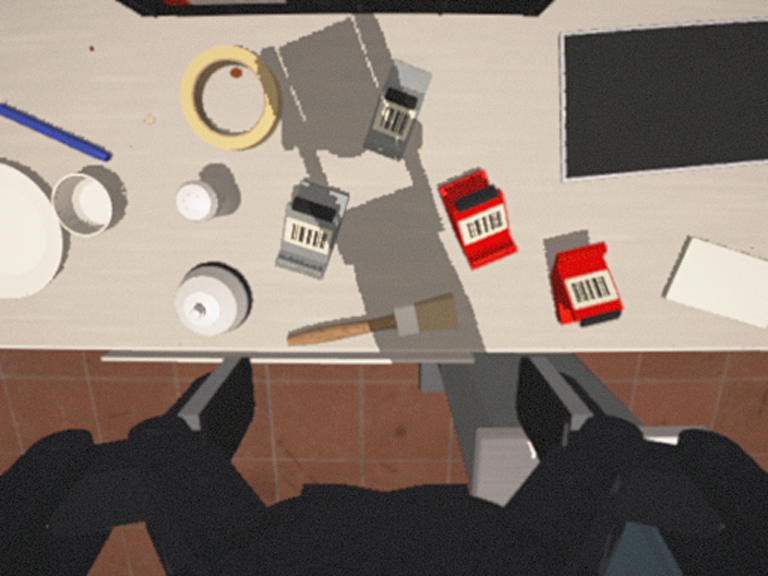

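```bash
cat >> h.py <<'E'
from scipy.optimize import least_squares
G={"small":dict(c=(-16,30),w=34,W=40,pad=-7.3,H=52,pw=30),"large":dict(c=(-14,41),w=46,W=52,pad=-2.7,H=74,pw=42)}
def Rz(a): return np.array([[np.cos(a),-np.sin(a),0],[np.sin(a),np.cos(a),0],[0,0,1]])
def Ry(a): return np.array([[np.cos(a),0,np.sin(a)],[0,1,0],[-np.sin(a),0,np.cos(a)]])
def label(n):
    g=G[n];s,c=np.sin(np.radians(12)),np.cos(np.radians(12))
    return np.array([[g["c"][0]+16*k*s,g["w"]/2*j,g["c"][1]+16*k*c] for k,j in [(1,1),(1,-1),(-1,-1),(-1,1)]])/1e3
def side(n):
    g=G[n];P=[(-36,0),(15,0),(55,40)];w=g["W"]/2
    S=[[(x,j*w,z) for x,z in P] for j in(1,-1)]
    pd=[(g["pad"]+7*a,b*g["pw"]/2,g["H"]+7) for a,b in[(1,1),(1,-1),(-1,-1),(-1,1)]]
    return [np.array(q)/1e3 for q in S+[pd]]
def tf(v,X,tilt,z): return X@(Rz(v[2])@Ry(tilt)).T+np.array([v[0],v[1],z])
def labelmask(p,box):
    x,y,w,h=box;im=cv2.cvtColor(p["frame"][y:y+h,x:x+w],cv2.COLOR_RGB2HSV)
    m=((im[...,2]>120)&(im[...,1]>20)).astype(np.uint8)*255
    return m
def fit(p,n,quad,tilt=np.pi/4,z=.011):
    """quad: 4 image corners in any order"""
    L=label(n);q=np.array(quad,float);best=None
    c=p2w(p,q.mean(0),.05)[0]
    for a0 in np.arange(-1.2,1.3,.6):
        for s in range(4):
            qq=np.roll(q,s,0)
            for Q in(qq,qq[::-1]):
                r=least_squares(lambda v:(w2p(p,tf(v,L,tilt,z))-Q).ravel(),[c[0],c[1],a0])
                if abs(r.x[2])<1.6 and (best is None or r.cost<best.cost): best=r
    return best.x,np.sqrt(best.cost*2/8)
def overlay(p,n,v,tilt=np.pi/4,z=.011,box=None,s=6):
    x,y,w,h=box;im=cv2.resize(p["frame"][y:y+h,x:x+w,::-1],None,fx=s,fy=s,interpolation=cv2.INTER_CUBIC)
    for X,col in zip([label(n)]+side(n),[(0,255,0),(255,0,0),(0,0,255),(0,255,255)]):
        P=((w2p(p,tf(v,X,tilt,z))-[x,y]+.5)*s-.5).astype(np.int32)
        cv2.polylines(im,[P],len(P)==4,col,1)
    return im
E
python3 - <<'E'
from h import *
p=ctrl.camera("wrist")
q={"small":np.array([(383,99),(412,106),(404,142),(375,135)])/1.5,"large":np.array([(290,215),(333,226),(325,259),(283,248)])/1.5}
ims=[]
for n in q:
    v,e=fit(p,n,q[n]);print(n,np.round(v,4),e)
    c=q[n].mean(0).astype(int);ims.append(overlay(p,n,v,box=(c[0]-32,c[1]-40,64,75)))
cv2.imwrite("pics/f1.png",np.hstack(ims))
E
```

```text
small [0.5285 0.2623 1.3699] 0.5838181851704187
large [ 0.4005  0.3636 -0.2774] 2.663605948550116
```

View pics/f1.png

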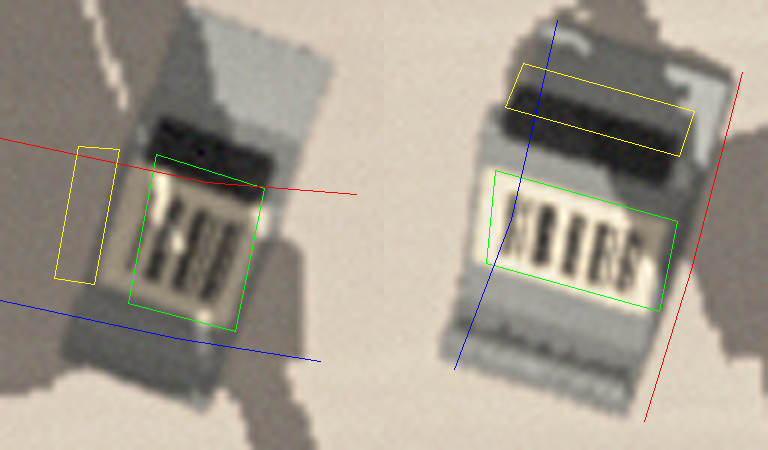

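```bash
cat >> h.py <<'E'
def pts(n): # label TL,TR,BR,BL ; pad TL,TR,BR,BL ; foot front L,R
    P=side(n);pd=P[2]; L=label(n); f=np.array([P[0][0],P[1][0]])
    return np.r_[L,pd,f]
def fit2(p,n,Q,v0,tilt=np.pi/4,z=.011,mask=None):
    X=pts(n);m=np.ones(len(X),bool) if mask is None else np.array(mask,bool)
    r=least_squares(lambda v:(w2p(p,tf(v,X[m],tilt,z))-Q[m]).ravel(),v0,loss="soft_l1")
    return r.x,np.round(w2p(p,tf(r.x,X,tilt,z))-Q,1)
E
python3 - <<'E'
from h import *
p=ctrl.camera("wrist")
Q={"small":np.array([(143,172),(257,203),(224,318),(104,285),(163,115),(275,155),(262,203),(148,162),(62,355),(205,410)])/6-.4+[230,40],
"large":np.array([(103,168),(284,222),(271,308),(86,262),(131,82),(301,140),(284,185),(116,132),(56,357),(246,415)])/6-.4+[173,118]}
ims=[]
for n,v0 in [("small",[.53,.27,-.3]),("large",[.4,.36,-.3])]:
    v,e=fit2(p,n,Q[n],v0);print(n,np.round(v,4),e.tolist())
    c=Q[n].mean(0).astype(int);ims.append(overlay(p,n,v,box=(c[0]-32,c[1]-38,64,75)))
cv2.imwrite("pics/f2.png",np.hstack(ims))
E
```

```text
small [ 0.5188  0.2799 -0.3368] [[-2.4, -0.2], [1.4, 3.1], [0.0, 3.2], [-1.6, 0.8], [-0.2, -3.3], [1.5, -2.4], [1.7, -4.3], [-0.0, -5.2], [-1.3, 2.9], [0.2, 2.9]]
large [ 0.3999  0.367  -0.3093] [[-0.1, 0.7], [-0.2, 1.1], [-1.4, 1.5], [0.9, 0.4], [0.4, -2.6], [0.3, -3.4], [0.5, -3.5], [-0.3, -3.7], [-0.1, 2.0], [-0.3, 1.9]]
```

View pics/f2.png

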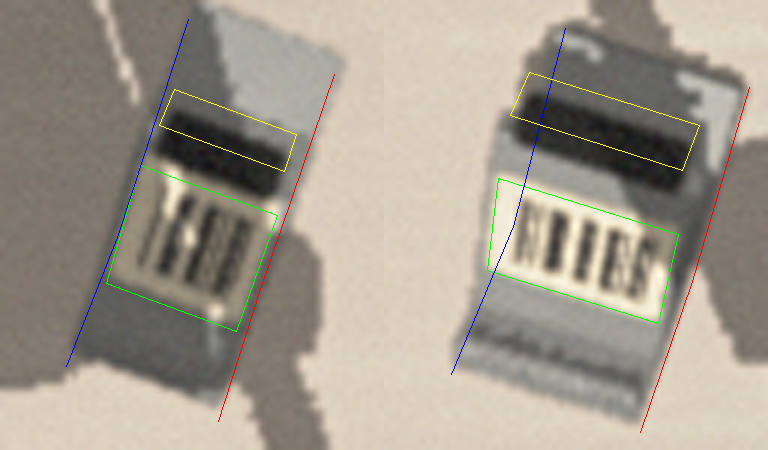

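>>> carry_out:
  plan:
    - [0,0,6.43,0,0,0,1]
    - [0,0,6.43,0,0,0,1]
    - [0,0,6.43,0,0,0,1]
    - [0,0,0,30,-7.5,0,1]
    - [0,0,0,30,-7.5,0,1]
    - [0,0,0,30,-7.5,0,1]
    - [0,0,0,30,-7.5,0,1]
    - [0,0,0,0,0,40,1]
    - [0,0,0,0,0,40,1]
    - [0,0,0,0,0,40,1]
    - [0,0,0,0,0,40,1]
    - [0,0,0,0,0,40,1]
    - [0,0,0,0,0,40,1]
    - [0,0,0,0,0,40,1]
    - [0,0,0,0,0,30,1]
    - [0,0,0,0,0,20,1]
    - [0,0,0,0,0,6,1]
    - [0,0,0,0,0,0,1]

```text
clock: 5.77
tool_pos: [0.5425, 0.2694, 0.0138]
tcp_rot: [[0.943, -0.332, -0.003], [-0.332, -0.943, -0.001], [-0.003, 0.002, -1.0]]
wrist_force: [0.0, -0.7, 1.0]
gripper_width: 0.0854
grasp_force: 0.0
```

>>> carry_out:
  plan:
    - [0,0,0,0,0,0,0.3]
    - [0,0,0,0,0,0,0]
    - [0,0,0,0,0,0,0]
    - [0,0,0,0,0,0,0]
    - [0,0,0,0,0,0,0]
    - [0,0,0,0,0,0,0]
    - [0,0,0,0,0,0,0]
    - [0,0,0,0,0,0,0]
    - [0,0,0,0,0,0,0]
    - [0,0,0,0,0,0,0]
  squeeze: 50

```text
clock: 6.6
tool_pos: [0.5451, 0.2711, 0.0174]
tcp_rot: [[0.944, -0.331, 0.003], [-0.331, -0.944, 0.001], [0.003, -0.002, -1.0]]
wrist_force: [-1.1, 0.0, 6.9]
gripper_width: 0.039
grasp_force: 51.5
```

>>> carry_out:
  plan:
    - [0,0,0,0,0,-20,0]
    - [0,0,0,0,0,-40,0]
    - [0,0,0,0,0,-40,0]
    - [0,0,0,0,0,-40,0]
    - [0,0,-6.55,0,0,0,0]
    - [0,0,-6.55,0,0,0,0]
    - [0,0,-6.55,0,0,0,0]
    - [0,0,-6.55,0,0,0,0]
    - [0,0,0,0.64,37.75,0,0]
    - [0,0,0,0.64,37.75,0,0]
    - [0,0,0,0.64,37.75,0,0]
    - [0,0,0,0.64,37.75,0,0]
    - [0,0,0,0.64,37.75,0,0]
    - [0,0,0,0.64,37.75,0,0]
    - [0,0,0,0.64,37.75,0,0]
    - [0,0,0,0.64,37.75,0,0]
    - [0,0,0,0.64,37.75,0,0]
    - [0,0,0,0.64,37.75,0,0]
    - [0,0,0,0.64,37.75,0,0]
    - [0,0,0,0.64,37.75,0,0]

```text
clock: 8.27
tool_pos: [0.6052, -0.1797, 0.1554]
tcp_rot: [[0.993, 0.12, -0.0], [0.12, -0.993, 0.0], [-0.0, -0.0, -1.0]]
wrist_force: [0.9, 0.8, -2.7]
gripper_width: 0.0395
grasp_force: 51.4
```

>>> carry_out:
  plan:
    - [0,6.43,0,0,0,0,0]
    - [0,6.43,0,0,0,0,0]
    - [0,6.43,0,0,0,0,0]
    - [0,6.43,0,0,0,0,0]
    - [0,6.43,0,0,0,0,0]
    - [0,6.43,0,0,0,0,0]
    - [0,6.43,0,0,0,0,0]
    - [0,0,0,0,0,0,0]
    - [0,0,0,0,0,0,0]
    - [0,0,0,0,0,0,0]

```text
clock: 9.1
tool_pos: [0.6062, -0.1768, 0.1553]
tcp_rot: [[0.736, 0.125, 0.665], [0.09, -0.992, 0.087], [0.671, -0.004, -0.741]]
wrist_force: [-0.2, 0.7, -2.7]
gripper_width: 0.0393
grasp_force: 51.7
```

Run:
```python
from h import *
s=ctrl.camera("scene");t=ctrl.camera("top");w=ctrl.camera("wrist")
im=np.hstack([cv2.resize(s["frame"][110:250,200:380,::-1],(514,400)),cv2.resize(w["frame"][:,:,::-1],(286,400)) if 0 else cv2.resize(w["frame"][100:340,150:350,::-1],(286,343)).__array__() if 0 else np.vstack([cv2.resize(w["frame"][:,:,::-1],(286,215)),cv2.resize(t["frame"][100:280,220:460,::-1],(286,185))])])
cv2.imwrite("pics/g1.png",im)
```

```text
(no output)
```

View pics/g1.png

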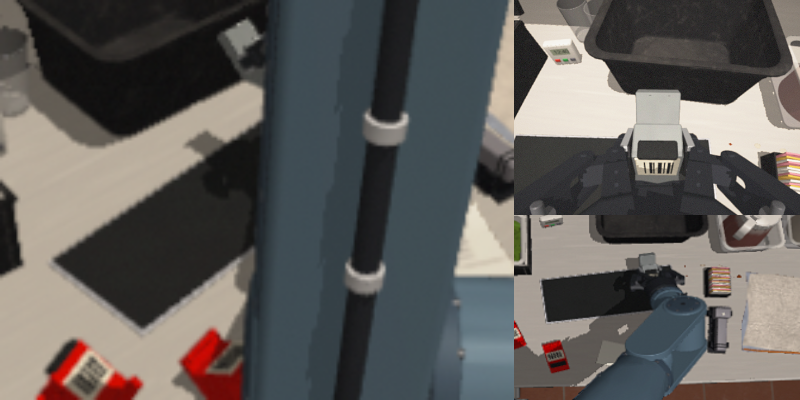

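>>> carry_out:
  plan:
    - [0,2.9,0,0,0,0,0]
    - [0,0,0,-20,0,20,0]
    - [0,0,0,-25,0,25,0]
    - [0,0,0,-20,0,20,0]
    - [0,0,0,-12,0,12,0]
    - [0,0,0,0,0,0,0]
    - [0,0,0,0,0,0,0]

```text
clock: 9.83
tool_pos: [0.6064, -0.1752, 0.0453]
tcp_rot: [[0.701, 0.126, 0.702], [0.084, -0.992, 0.094], [0.708, -0.007, -0.706]]
wrist_force: [0.8, -1.0, -1.4]
gripper_width: 0.0394
grasp_force: 51.6
```

Run:
```python
from h import *
w=ctrl.camera("wrist"); save(w,"g2",200,130,130,100,6)
```

```text
(no output)
```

View pics/g2.png

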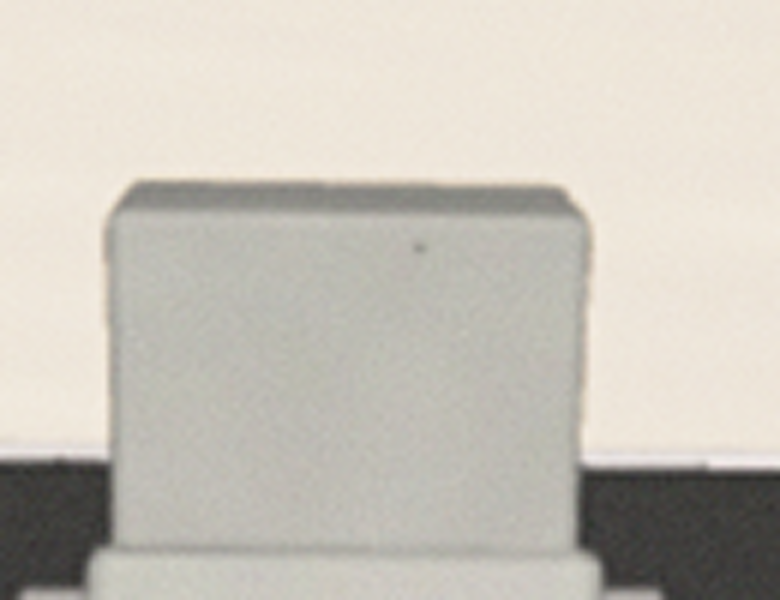

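>>> carry_out:
  plan:
    - [0,0,0,-3,0,3,0]
    - [0,0,0,-3,0,3,0]
    - [0,0,0,-3,0,3,0]
    - [0,0,0,-2,0,2,0]
    - [0,0,0,-1,0,1,0]
    - [0,0,0,-1,0,1,0]
    - [0,0,0,-1,0,1,0]
    - [0,0,0,0,0,0,0]

```text
clock: 10.55
tool_pos: [0.6082, -0.176, 0.0292]
tcp_rot: [[0.695, 0.126, 0.707], [0.086, -0.992, 0.093], [0.713, -0.004, -0.701]]
wrist_force: [-6.9, 3.1, 16.7]
gripper_width: 0.0395
grasp_force: 53.6
```

>>> carry_out:
  plan:
    - [0,0,0,1,0,-1,0]
    - [0,0,0,0,0,0,0.6]
    - [0,0,0,0,0,0,0.7]
    - [0,0,0,0,0,0,0.8]
    - [0,0,0,0,0,0,0.9]
    - [0,0,0,0,0,0,0.9]
    - [0,0,0,0,0,0,0.9]
    - [0,0,0,0,0,-20,0.9]
    - [0,0,0,0,0,-40,1]
    - [0,0,0,0,0,-40,1]
    - [0,0,0,0,0,-40,1]
    - [0,0,0,0,0,-40,1]
    - [0,0,0,0,0,0,1]

```text
clock: 11.63
tool_pos: [0.4787, -0.1957, 0.1607]
tcp_rot: [[0.696, 0.122, 0.707], [0.091, -0.992, 0.083], [0.712, 0.007, -0.702]]
wrist_force: [1.1, -0.3, 0.9]
gripper_width: 0.0851
grasp_force: 0.0
```

Run:
```python
from h import *
w=ctrl.camera("wrist"); save(w,"g3",106,60,300,225,2.6)
```

```text
(no output)
```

View pics/g3.png

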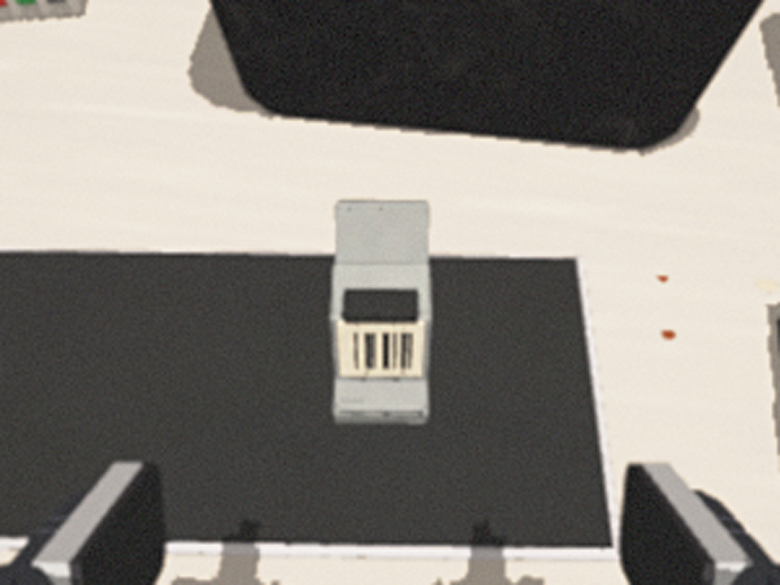

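>>> carry_out:
  plan:
    - [0,0,0,0,0,-40,1]
    - [0,-6.5,0,0,0,0,1]
    - [0,-6.5,0,0,0,0,1]
    - [0,-6.5,0,0,0,0,1]
    - [0,-6.5,0,0,0,0,1]
    - [0,-6.5,0,0,0,0,1]
    - [0,-6.5,0,0,0,0,1]
    - [0,-6.5,0,0,0,0,1]
    - [0,0,6.15,0,0,0,1]
    - [0,0,6.15,0,0,0,1]
    - [0,0,6.15,0,0,0,1]
    - [0,0,6.15,0,0,0,1]
    - [0,0,0,0,0,0,1]
    - [0,0,0,0,0,0,1]

```text
clock: 12.85
tool_pos: [0.4516, -0.1949, 0.1809]
tcp_rot: [[0.956, -0.295, -0.008], [-0.295, -0.956, 0.006], [-0.01, -0.004, -1.0]]
wrist_force: [0.6, 0.3, -0.7]
gripper_width: 0.0854
grasp_force: 0.0
```

```bash
cat >> h.py <<'E'
def delta(pos,R=None):
    s=ctrl.read_state();R0=np.array(s["tcp_rot"])
    if R is not None:
        print("turn",np.round(np.degrees(cv2.Rodrigues(R0.T@R)[0].ravel()),2));R0=R
    print("shift",np.round(R0.T@(np.array(pos)-s["tool_pos"])*1e3,1))
def RT(yaw,pitch=0): return Rz(yaw)@Ry(-pitch)@np.diag([1,-1,-1.])
E
python3 - <<'E'
from h import *
delta((.4235,.360,.20),RT(-.309))
E
```

```text
turn [-0.21  0.57  0.56]
shift [-195.5 -520.1  -19.1]
```

>>> carry_out:
  plan:
    - [-0.21,0.57,0.56,0,0,0,1]
    - [0,0,0,-14,-37.2,-3,1]
    - [0,0,0,-14,-37.2,-3,1]
    - [0,0,0,-14,-37.2,-3,1]
    - [0,0,0,-14,-37.2,-3,1]
    - [0,0,0,-14,-37.2,-3,1]
    - [0,0,0,-14,-37.2,-3,1]
    - [0,0,0,-14,-37.2,-3,1]
    - [0,0,0,-14,-37.2,-3,1]
    - [0,0,0,-14,-37.2,-3,1]
    - [0,0,0,-14,-37.2,-3,1]
    - [0,0,0,-14,-37.2,-3,1]
    - [0,0,0,-14,-37.2,-3,1]
    - [0,0,0,-14,-37.2,-3,1]
    - [0,0,0,-14,-37.2,-3,1]
    - [0,0,0,0,0,0,1]
    - [0,0,0,0,0,0,1]

```text
clock: 14.27
tool_pos: [0.4248, 0.362, 0.2227]
tcp_rot: [[0.953, -0.303, 0.002], [-0.303, -0.953, -0.002], [0.002, 0.002, -1.0]]
wrist_force: [-0.9, 0.6, 0.4]
gripper_width: 0.0855
grasp_force: 0.0
```

Run:
```python
from h import *
p=ctrl.camera("wrist");v=(.402,.367,-.309)
c=w2p(p,tf(v,label("large").mean(0)[None],np.pi/4,.011))[0].astype(int);print(c)
x=max(0,min(512-160,c[0]-80));y=max(0,min(384-120,c[1]-60))
cv2.imwrite("pics/f3.png",overlay(p,"large",v,box=(x,y,160,120),s=5));print(x,y)
delta((.4235,.360,.012),RT(-.309))
```

```text
[258 178]
178 118
turn [ 0.15 -0.12 -0.07]
shift [ -1.3   1.  210.5]
```

View pics/f3.png

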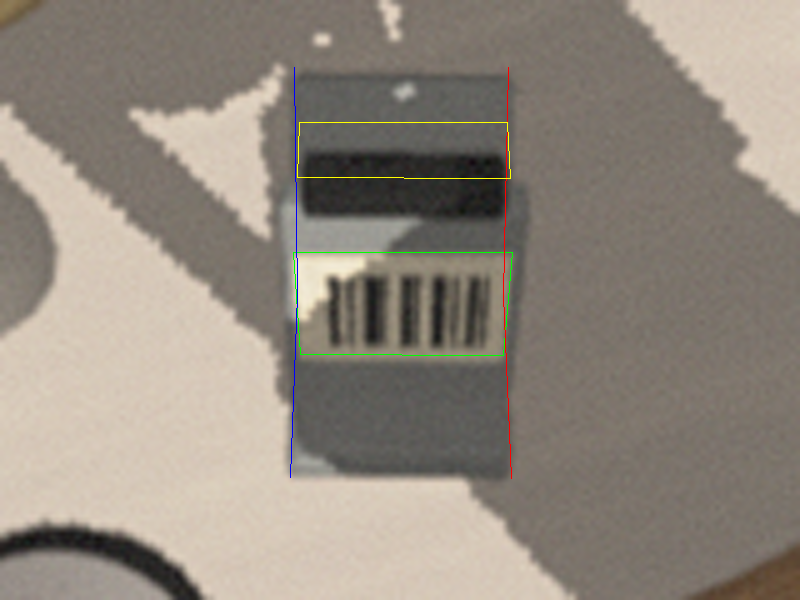

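>>> carry_out:
  plan:
    - [0,0,0,-1.3,1,40,1]
    - [0,0,0,0,0,40,1]
    - [0,0,0,0,0,40,1]
    - [0,0,0,0,0,40,1]
    - [0,0,0,0,0,30,1]
    - [0,0,0,0,0,15,1]
    - [0,0,0,0,0,5,1]
    - [0,0,0,0,0,0,1]
    - [0,0,0,0,0,0,0.3]
    - [0,0,0,0,0,0,0]
    - [0,0,0,0,0,0,0]
    - [0,0,0,0,0,0,0]
    - [0,0,0,0,0,0,0]
    - [0,0,0,0,0,0,0]
    - [0,0,0,0,0,0,0]
    - [0,0,0,0,0,0,0]
  squeeze: 60

```text
clock: 15.65
tool_pos: [0.4262, 0.3598, 0.0153]
tcp_rot: [[0.951, -0.308, 0.005], [-0.308, -0.951, -0.001], [0.006, -0.001, -1.0]]
wrist_force: [0.0, -1.2, 7.1]
gripper_width: 0.0511
grasp_force: 64.2
```

>>> carry_out:
  plan:
    - [0,0,0,0,0,-20,0]
    - [0,0,0,0,0,-40,0]
    - [0,0,0,0,0,-40,0]
    - [0,0,0,0,0,-40,0]
    - [0,0,-6.15,0,0,0,0]
    - [0,0,-6.15,0,0,0,0]
    - [0,0,-6.15,0,0,0,0]
    - [0,0,-6.15,0,0,0,0]
    - [0,0,0,0,0,0,0]

```text
clock: 16.4
tool_pos: [0.4237, 0.3592, 0.1532]
tcp_rot: [[0.993, 0.12, 0.002], [0.12, -0.993, -0.003], [0.001, 0.003, -1.0]]
wrist_force: [-0.7, 0.2, -3.5]
gripper_width: 0.0516
grasp_force: 64.8
```

Run:
```python
from h import *
o=np.array([.575,-.0407]);t=o+.0154*np.array([.9927,.1207])
delta((*t,.155),RT(.121))
```

```text
turn [ 0.16 -0.07 -0.07]
shift [117.3 415.2  -1.8]
```

>>> carry_out:
  plan:
    - [0,0,0,10.7,37.75,0,0]
    - [0,0,0,10.7,37.75,0,0]
    - [0,0,0,10.7,37.75,0,0]
    - [0,0,0,10.7,37.75,0,0]
    - [0,0,0,10.7,37.75,0,0]
    - [0,0,0,10.7,37.75,0,0]
    - [0,0,0,10.7,37.75,0,0]
    - [0,0,0,10.7,37.75,0,0]
    - [0,0,0,10.7,37.75,0,0]
    - [0,0,0,10.7,37.75,0,0]
    - [0,0,0,10.7,37.75,0,0]
    - [0,6,0,0,0,0,0]
    - [0,6,0,0,0,0,0]
    - [0,6,0,0,0,0,0]
    - [0,6,0,0,0,0,0]
    - [0,6,0,0,0,0,0]
    - [0,6,0,0,0,0,0]
    - [0,6,0,0,0,0,0]
    - [0,3,0,0,0,0,0]
    - [0,0,0,0,0,0,0]

```text
clock: 18.07
tool_pos: [0.5871, -0.0364, 0.1518]
tcp_rot: [[0.734, 0.119, 0.669], [0.083, -0.993, 0.085], [0.675, -0.007, -0.738]]
wrist_force: [-0.6, 0.1, -5.2]
gripper_width: 0.0511
grasp_force: 65.6
```

Run:
```python
from h import *
o=np.array([.575,-.0407]);t=o+.0154*np.array([.9927,.1207])
delta((*t,.045),RT(.121,np.pi/4))
```

```text
turn [-0.21  2.58 -0.37]
shift [-73.5   2.8  77.6]
```

>>> carry_out:
  plan:
    - [-0.2,2.6,-0.4,0,0,0,0]
    - [0,0,0,-20,1,20,0]
    - [0,0,0,-24,1.8,25,0]
    - [0,0,0,-18,0,20,0]
    - [0,0,0,-11.5,0,12.6,0]
    - [0,0,0,-3,0,3,0]
    - [0,0,0,-3,0,3,0]
    - [0,0,0,-3,0,3,0]
    - [0,0,0,-2,0,2,0]
    - [0,0,0,-1,0,1,0]
    - [0,0,0,-1,0,1,0]
    - [0,0,0,0,0,0,0]
    - [0,0,0,0,0,0,0]

```text
clock: 19.15
tool_pos: [0.5938, -0.0397, 0.0357]
tcp_rot: [[0.699, 0.125, 0.704], [0.091, -0.992, 0.086], [0.71, 0.004, -0.705]]
wrist_force: [0.5, -0.0, -4.2]
gripper_width: 0.0515
grasp_force: 65.4
```

>>> carry_out:
  plan:
    - [0,0,0,-2,0,2,0]
    - [0,0,0,-1,0,1,0]
    - [0,0,0,-1,0,1,0]
    - [0,0,0,-1,0,1,0]
    - [0,0,0,0,0,0,0]

```text
clock: 19.57
tool_pos: [0.5939, -0.0398, 0.0285]
tcp_rot: [[0.698, 0.125, 0.705], [0.091, -0.992, 0.086], [0.71, 0.004, -0.704]]
wrist_force: [0.9, 0.4, -2.6]
gripper_width: 0.0509
grasp_force: 65.9
```

>>> carry_out:
  plan:
    - [0,0,0,-1,0,1,0]
    - [0,0,0,-1,0,1,0]
    - [0,0,0,-0.5,0,0.5,0]
    - [0,0,0,0,0,0,0]

```text
clock: 19.9
tool_pos: [0.5962, -0.0398, 0.0285]
tcp_rot: [[0.693, 0.126, 0.71], [0.091, -0.992, 0.087], [0.715, 0.004, -0.699]]
wrist_force: [-15.5, 2.1, 27.4]
gripper_width: 0.0511
grasp_force: 69.6
```

>>> carry_out:
  plan:
    - [0,0,0,1,0,-1,0]
    - [0,0,0,0.5,0,-0.5,0]
    - [0,0,0,0,0,0,0.7]
    - [0,0,0,0,0,0,0.8]
    - [0,0,0,0,0,0,0.9]
    - [0,0,0,0,0,0,1]
    - [0,0,0,0,0,0,1]
    - [0,0,0,0,0,0,1]
    - [0,0,0,0,0,-20,1]
    - [0,0,0,0,0,-40,1]
    - [0,0,0,0,0,-40,1]
    - [0,0,0,0,0,-40,1]
    - [0,0,0,0,0,-40,1]
    - [0,0,0,0,0,-30,1]
    - [0,0,0,0,0,0,1]
    - [0,0,0,0,0,0,1]

```text
clock: 21.23
tool_pos: [0.46, -0.0585, 0.1688]
tcp_rot: [[0.689, 0.125, 0.714], [0.095, -0.992, 0.082], [0.718, 0.011, -0.696]]
wrist_force: [-0.6, 0.1, -0.6]
gripper_width: 0.0851
grasp_force: 0.0
```

Run:
```python
from h import *
w=ctrl.camera("wrist"); save(w,"g4",100,40,350,262,2.28)
np.save("w.npy",w,allow_pickle=True)
```

```text
(no output)
```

View pics/g4.png

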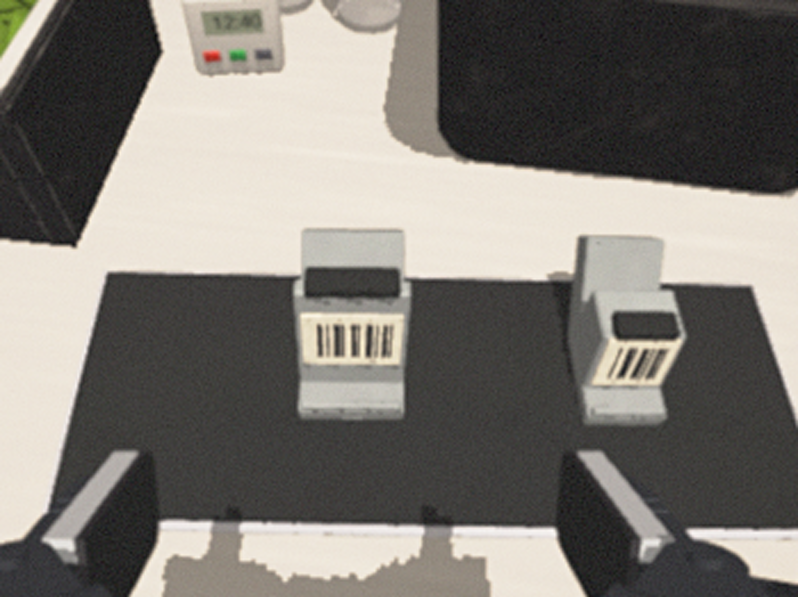

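Run:
```python
from h import *
p=np.load("w.npy",allow_pickle=True).item()
k=lambda a:np.array(a)/2.28-.3+[100,40]
z4=[(0,0)]*4
Q={"large":k([(300,312),(406,312),(402,366),(302,366)]+z4+[(298,417),(405,417)]),"small":k([(606,337),(681,337),(664,387),(592,384)]+z4+[(585,422),(666,422)])}
m=[1]*4+[0]*4+[1]*2
V={}
for n,v0 in [("small",[.59,-.18,.1]),("large",[.575,-.04,.1])]:
    v,e=fit2(p,n,Q[n],v0,0,.007,m);print(n,np.round(v,4),e[np.array(m,bool)].tolist());V[n]=v
c=p2w(p,k([(107,272),(752,288),(50,521)]),.007);print("tray",np.round(c,4).tolist())
for n in V: 
    g=G[n];X=np.array([[g["pad"],0,g["H"]+7],[g["c"][0],0,g["c"][1]]])/1e3;print(n,np.round(tf(V[n],X,0,.007),4).tolist())
pd=V["small"];t=tf(pd,np.array([[-7.3,0,59]])/1e3,0,.007)[0];delta((t[0],t[1],.12),RT(pd[2]))
```

```text
small [ 0.5949 -0.178   0.1485] [[2.3, 0.4], [0.5, 0.0], [-2.1, -2.7], [0.4, -0.9], [-0.1, 1.1], [-1.8, 0.5]]
large [ 0.5804 -0.042   0.1297] [[0.6, 0.6], [-0.9, 0.8], [-1.0, -2.2], [1.1, -2.3], [0.9, 0.4], [-0.6, 0.5]]
tray [[0.6165, 0.1041, 0.007], [0.6559, -0.2652, 0.007], [0.4737, 0.0859, 0.007]]
small [[0.5877, -0.179, 0.066], [0.5791, -0.1803, 0.037]]
large [[0.5777, -0.0423, 0.088], [0.5665, -0.0438, 0.048]]
turn [  0.85 -45.73  -1.05]
shift [108.6 139.3  46.7]
```

>>> carry_out:
  plan:
    - [0,-6.5,0,0,0,0,0]
    - [0,-6.5,0,0,0,0,0]
    - [0,-6.5,0,0,0,0,0]
    - [0,-6.5,0,0,0,0,0]
    - [0,-6.5,0,0,0,0,0]
    - [0,-6.5,0,0,0,0,0]
    - [0,-6.5,0,0,0,0,0]
    - [0,0,0,0,0,0,0]
    - [0,0,0,36,35,0,0]
    - [0,0,0,36,35,0,0]
    - [0,0,0,36,35,0,0]
    - [0,0,0,0,34,0,0]
    - [0,0,0,0,0,0,0]
    - [0,0,0,0,0,0,0]

```text
clock: 22.45
tool_pos: [0.5625, -0.1635, 0.1642]
tcp_rot: [[0.991, 0.13, 0.039], [0.13, -0.991, 0.012], [0.041, -0.007, -0.999]]
wrist_force: [0.2, -0.1, -0.6]
gripper_width: -0.0002
grasp_force: 0.0
```

Run:
```python
from h import *
delta((.5877,-.179,.075),RT(.135))
w=ctrl.camera("wrist")
for l in ["stand_small","stand_large"]:
    for d in ctrl.look_for(w,l)[:3]: print(l,np.round(d["extent"]).tolist(),round(d["score"],2))
for n,v in [("small",[.5949,-.178,.14]),("large",[.5804,-.042,.13])]:
    q=w2p(w,tf(v,np.r_[side(n)[0],side(n)[1],side(n)[2]],0,.007));print(n,q.min(0).round(),(q.max(0)-q.min(0)).round())
```

```text
turn [-0.4  -2.33 -0.26]
shift [22.9 18.7 89.2]
stand_small [255.0, 95.0, 48.0, 102.0] 0.68
stand_large [82.0, 91.0, 87.0, 97.0] 0.93
stand_large [2.0, 296.0, 68.0, 54.0] 0.92
stand_large [428.0, 137.0, 84.0, 106.0] 0.74
small [255.  95.] [47. 95.]
large [75. 91.] [94. 94.]
```

>>> carry_out:
  plan:
    - [-0.4,-2.3,-0.3,0,0,0,0]
    - [0,0,0,23,18.7,20,0]
    - [0,0,0,0,0,40,0]
    - [0,0,0,0,0,20,0]
    - [0,0,0,0,0,9,0]
    - [0,0,0,0,0,2,0]
    - [0,0,0,0,0,2,0]
    - [0,0,0,0,0,2,0]
    - [0,0,0,0,0,1,0]
    - [0,0,0,0,0,0,0]

```text
clock: 23.43
tool_pos: [0.5898, -0.1796, 0.074]
tcp_rot: [[0.991, 0.136, 0.006], [0.136, -0.991, -0.006], [0.006, 0.006, -1.0]]
wrist_force: [-0.4, -0.1, 0.2]
gripper_width: -0.0001
grasp_force: 0.0
```

>>> carry_out:
  plan:
    - [0,0,0,-1,0,2,0]
    - [0,0,0,0,0,1,0]
    - [0,0,0,0,0,1,0]
    - [0,0,0,0,0,0,0]
    - [0,0,0,0,0,0,0]

```text
clock: 23.85
tool_pos: [0.588, -0.1795, 0.0685]
tcp_rot: [[0.991, 0.136, 0.004], [0.136, -0.991, -0.004], [0.003, 0.005, -1.0]]
wrist_force: [-0.2, 0.5, -0.5]
gripper_width: -0.0003
grasp_force: 0.0
```

>>> carry_out:
  plan:
    - [0,0,0,0,0,1,0]
    - [0,0,0,0,0,1,0]
    - [0,0,0,0,0,1,0]
    - [0,0,0,0,0,0.5,0]
    - [0,0,0,0,0,0,0]
    - [0,0,0,0,0,0,0]

```text
clock: 24.35
tool_pos: [0.588, -0.1795, 0.065]
tcp_rot: [[0.991, 0.136, 0.004], [0.136, -0.991, -0.004], [0.003, 0.005, -1.0]]
wrist_force: [0.6, 0.0, -0.2]
gripper_width: -0.0001
grasp_force: 0.0
```

>>> carry_out:
  plan:
    - [0,0,0,0,0,1,0]
    - [0,0,0,0,0,0.5,0]
    - [0,0,0,0,0,0,0]
    - [0,0,0,0,0,0,0]

```text
clock: 24.68
tool_pos: [0.5881, -0.1795, 0.0635]
tcp_rot: [[0.991, 0.136, 0.004], [0.136, -0.991, -0.004], [0.004, 0.005, -1.0]]
wrist_force: [-0.1, -0.2, -0.4]
gripper_width: -0.0
grasp_force: 0.0
```

>>> carry_out:
  plan:
    - [0,0,0,0,0,1,0]
    - [0,0,0,0,0,1,0]
    - [0,0,0,0,0,1,0]
    - [0,0,0,0,0,0.5,0]
    - [0,0,0,0,0,0,0]
    - [0,0,0,0,0,0,0]

```text
clock: 25.18
tool_pos: [0.5881, -0.1795, 0.06]
tcp_rot: [[0.991, 0.136, 0.004], [0.136, -0.991, -0.004], [0.004, 0.005, -1.0]]
wrist_force: [-0.4, 0.2, 0.2]
gripper_width: -0.0001
grasp_force: 0.0
```

>>> carry_out:
  plan:
    - [0,0,0,0,0,1,0]
    - [0,0,0,0,0,0.5,0]
    - [0,0,0,0,0,0,0]
    - [0,0,0,0,0,0,0]
    - [0,0,0,0,0,0,0]

```text
clock: 25.6
tool_pos: [0.5883, -0.1796, 0.0591]
tcp_rot: [[0.991, 0.136, 0.005], [0.136, -0.991, -0.005], [0.004, 0.005, -1.0]]
wrist_force: [-1.5, 1.1, 6.6]
gripper_width: 0.0003
grasp_force: 2.8
```

>>> carry_out:
  plan:
    - [0,0,0,0,0,0.2,0]
    - [0,0,0,0,0,0,0]
    - [0,0,0,0,0,0,0]
    - [0,0,0,0,0,0,0]
    - [0,0,0,0,0,0,0]
    - [0,0,0,0,0,0,0]
    - [0,0,0,0,0,0,0]
    - [0,0,0,0,0,0,0]

```text
clock: 26.27
tool_pos: [0.5884, -0.1797, 0.0591]
tcp_rot: [[0.991, 0.136, 0.005], [0.136, -0.991, -0.005], [0.004, 0.005, -1.0]]
wrist_force: [-2.7, 1.7, 6.7]
gripper_width: -0.0003
grasp_force: 3.4
```

>>> carry_out:
  plan:
    - [0,0,0,0,0,-10,0]
    - [0,0,0,0,0,-35,0]
    - [0,0,0,0,0,-35,0]
    - [0,0,0,0,0,-30,0]
    - [0,0,0,0,0,0,0]
    - [0,0,0,0,0,0,0]

```text
clock: 26.77
tool_pos: [0.5892, -0.1798, 0.1714]
tcp_rot: [[0.991, 0.136, 0.009], [0.136, -0.991, -0.007], [0.008, 0.008, -1.0]]
wrist_force: [0.2, 0.5, -0.5]
gripper_width: 0.0001
grasp_force: 0.0
```

Run:
```python
from h import *
delta((.5777,-.0423,.083),RT(.13))
w=ctrl.camera("wrist")
for l in ["stand_small","stand_large"]:
    for d in ctrl.look_for(w,l)[:3]: print(l,np.round(d["extent"]).tolist(),round(d["score"],2))
for n,v in [("small",[.5949,-.178,.14]),("large",[.5804,-.042,.13])]:
    q=w2p(w,tf(v,np.r_[side(n)[0],side(n)[1],side(n)[2]-[0,0,.007]],0,.007));print(n,q.min(0).round(),(q.max(0)-q.min(0)).round())
```

```text
turn [ 0.47 -0.47  0.37]
shift [   6.4 -137.8   88.4]
stand_small [234.0, 121.0, 44.0, 90.0] 0.83
stand_large [0.0, 306.0, 59.0, 49.0] 0.89
stand_large [66.0, 118.0, 85.0, 89.0] 0.66
stand_large [2.0, 113.0, 348.0, 138.0] 0.65
small [231. 119.] [45. 85.]
large [ 62. 115.] [90. 86.]
```

>>> carry_out:
  plan:
    - [0.5,-0.5,0.4,0,0,0,0]
    - [0,0,0,1.6,-34.5,0,0]
    - [0,0,0,1.6,-34.5,0,0]
    - [0,0,0,1.6,-34.5,0,0]
    - [0,0,0,1.6,-34.3,0,0]
    - [0,0,0,0,0,35,0]
    - [0,0,0,0,0,35,0]
    - [0,0,0,0,0,12,0]
    - [0,0,0,0,0,3,0]
    - [0,0,0,0,0,1,0]
    - [0,0,0,0,0,0,0]
    - [0,0,0,0,0,0,0]
    - [0,0,0,0,0,0,0]

```text
clock: 28.0
tool_pos: [0.576, -0.0417, 0.0832]
tcp_rot: [[0.992, 0.128, -0.005], [0.128, -0.992, 0.003], [-0.005, -0.004, -1.0]]
wrist_force: [0.4, 0.2, -0.5]
gripper_width: 0.0001
grasp_force: 0.0
```

>>> carry_out:
  plan:
    - [0,0,0,0,0,1,0]
    - [0,0,0,0,0,1,0]
    - [0,0,0,0,0,0,0]
    - [0,0,0,0,0,0,0]

```text
clock: 28.33
tool_pos: [0.576, -0.0415, 0.0811]
tcp_rot: [[0.992, 0.129, -0.005], [0.129, -0.992, 0.003], [-0.005, -0.003, -1.0]]
wrist_force: [0.0, -0.8, 0.9]
gripper_width: 0.0001
grasp_force: 0.4
```

>>> carry_out:
  plan:
    - [0,0,0,0,0,0.8,0]
    - [0,0,0,0,0,0,0]
    - [0,0,0,0,0,0,0]
    - [0,0,0,0,0,0,0]
    - [0,0,0,0,0,0,0]
    - [0,0,0,0,0,0,0]
    - [0,0,0,0,0,0,0]
    - [0,0,0,0,0,0,0]

```text
clock: 29.0
tool_pos: [0.5762, -0.0415, 0.0811]
tcp_rot: [[0.992, 0.129, -0.004], [0.129, -0.992, 0.003], [-0.004, -0.003, -1.0]]
wrist_force: [-0.8, 0.1, 8.0]
gripper_width: 0.0004
grasp_force: 3.2
```

>>> carry_out:
  plan:
    - [0,0,0,0,0,-10,0]
    - [0,0,0,0,0,-40,0]
    - [0,0,0,0,0,-40,0]
    - [0,0,0,0,0,-40,0]
    - [0,0,0,0,0,-40,1]
    - [0,0,0,0,0,-40,1]
    - [0,0,3.7,0,0,0,1]
    - [0,0,3.7,0,0,0,1]
    - [0,0,0,-18,37,0,1]
    - [0,0,0,-18,37,0,1]
    - [0,0,0,-18,37,0,1]
    - [0,0,0,-18,37,0,1]
    - [0,0,0,-18,37,0,1]
    - [0,0,0,-18,37,0,1]
    - [0,0,0,-18,37,0,1]
    - [0,0,0,-18,37,0,1]
    - [0,0,0,-18,37,0,1]
    - [0,0,0,0,0,0,1]
    - [0,0,0,0,0,0,1]
    - [0,0,0,0,0,0,1]

```text
clock: 30.67
tool_pos: [0.4148, -0.3747, 0.2901]
tcp_rot: [[1.0, -0.001, -0.005], [-0.001, -1.0, 0.004], [-0.005, -0.004, -1.0]]
wrist_force: [-0.0, -0.2, 0.2]
gripper_width: 0.0853
grasp_force: 0.0
```

Run:
```python
from h import *
w=ctrl.camera("wrist"); np.save("w.npy",w,allow_pickle=True)
for l in ["scanner","dock","stand_small","stand_large"]:
    for d in ctrl.look_for(w,l)[:2]: print(l,np.round(d["extent"]).tolist(),round(d["score"],2))
c=w2p(w,[[.435,-.378,.05]])[0];print(c)
x,y=int(min(max(c[0]-65,0),382)),int(min(max(c[1]-65,0),254));print(x,y)
save(w,"d1",x,y,130,130,4.6)
```

```text
scanner [251.0, 87.0, 40.0, 112.0] 0.78
dock [244.0, 87.0, 51.0, 109.0] 0.94
stand_small [70.0, 0.0, 56.0, 58.0] 0.73
stand_large [2.0, 0.0, 35.0, 70.0] 0.96
stand_large [1.0, 202.0, 4.0, 18.0] 0.58
[259.63341194 147.46990495]
194 82
```

View pics/d1.png

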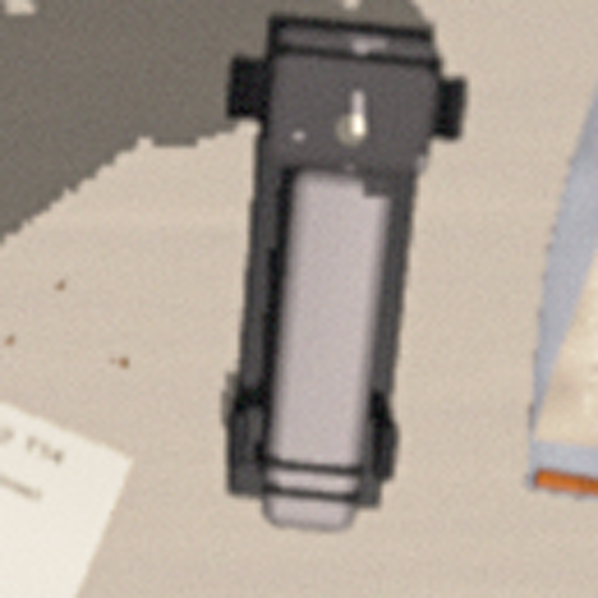

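Run:
```python
from h import *
w=np.load("w.npy",allow_pickle=True).item()
k=lambda a:np.array(a,float)/4.6-.4+[194,82]
P=p2w(w,k([(342,176),(316,470),(312,520),(296,180),(388,180)]),.050);print(P.round(4).tolist())
H=p2w(w,k([(353,57),(346,165),(272,60),(438,70)]),.056);print(H.round(4).tolist())
C=p2w(w,k([(252,88),(450,108),(247,440),(384,450)]),.032);print(C.round(4).tolist())
d=P[0]-P[1];yaw=np.arctan2(d[1],d[0]);print("yaw",yaw)
u=np.array([np.cos(yaw),np.sin(yaw)]);o=P[0,:2]-.034*u;print("origin",o, "rear chk",(P[2,:2]-o)@u)
delta((*o,.031),RT(yaw))
```

```text
[[0.4698, -0.3884, 0.05], [0.3867, -0.3817, 0.05], [0.3717, -0.3806, 0.05], [0.4687, -0.3758, 0.05], [0.4687, -0.401, 0.05]]
[[0.5007, -0.3908, 0.056], [0.4729, -0.3892, 0.056], [0.5, -0.3694, 0.056], [0.4975, -0.4133, 0.056]]
[[0.4935, -0.3633, 0.032], [0.4881, -0.4194, 0.032], [0.3915, -0.3612, 0.032], [0.3885, -0.4025, 0.032]]
yaw -0.08008598236480605
origin [ 0.43588713 -0.3856481 ] rear chk -0.06441835647510788
turn [-0.15  0.31  4.72]
shift [ 21.   10.2 259.2]
```

>>> carry_out:
  plan:
    - [-0.15,0.3,4.7,0,0,0,1]
    - [0,0,0,20.5,10.2,0,1]
    - [0,0,0,0,0,40,1]
    - [0,0,0,0,0,40,1]
    - [0,0,0,0,0,40,1]
    - [0,0,0,0,0,40,1]
    - [0,0,0,0,0,40,1]
    - [0,0,0,0,0,30,1]
    - [0,0,0,0,0,25,1]
    - [0,0,0,0,0,12,1]
    - [0,0,0,0,0,5,1]
    - [0,0,0,0,0,0,1]
    - [0,0,0,0,0,0,1]

```text
clock: 32.0
tool_pos: [0.4354, -0.3875, 0.0194]
tcp_rot: [[0.997, -0.081, 0.001], [-0.081, -0.997, -0.002], [0.001, 0.002, -1.0]]
wrist_force: [-0.1, 0.8, -0.6]
gripper_width: 0.0859
grasp_force: 0.0
```

>>> carry_out:
  plan:
    - [0,0,0,0,0,0,0.4]
    - [0,0,0,0,0,0,0.2]
    - [0,0,0,0,0,0,0]
    - [0,0,0,0,0,0,0]
    - [0,0,0,0,0,0,0]
    - [0,0,0,0,0,0,0]
    - [0,0,0,0,0,0,0]
    - [0,0,0,0,0,0,0]
    - [0,0,0,0,0,0,0]
    - [0,0,0,0,0,0,0]
  squeeze: 50

```text
clock: 32.83
tool_pos: [0.4348, -0.3873, 0.0188]
tcp_rot: [[0.997, -0.082, 0.0], [-0.082, -0.997, -0.001], [0.0, 0.001, -1.0]]
wrist_force: [-0.8, 1.1, 5.7]
gripper_width: 0.0274
grasp_force: 50.6
```

>>> carry_out:
  plan:
    - [0,0,0,0,0,-10,0]
    - [0,0,0,0,0,-30,0]
    - [0,0,0,0,0,-40,0]
    - [0,0,0,0,0,-40,0]
    - [0,0,-6,0,0,0,0]
    - [0,0,-6,0,0,0,0]
    - [0,0,0,-1,-37,0,0]
    - [0,0,0,-1,-37,0,0]
    - [0,0,0,-1,-37,0,0]
    - [0,0,0,0,0,0,0]
    - [0,0,0,0,0,0,0]

```text
clock: 33.75
tool_pos: [0.4168, -0.275, 0.1379]
tcp_rot: [[0.992, 0.13, -0.001], [0.13, -0.992, 0.001], [-0.001, -0.001, -1.0]]
wrist_force: [-0.0, -0.5, -1.1]
gripper_width: 0.027
grasp_force: 50.1
```

Run:
```python
from h import *
w=ctrl.camera("wrist");t=ctrl.camera("top")
for c in (w,t):
  for n,v in [("small",[.5949,-.178,.14]),("large",[.5804,-.042,.13])]:
    for d in ctrl.look_for(c,"stand_"+n)[:3]: print(n,np.round(d["extent"]).tolist(),round(d["score"],2))
    q=w2p(c,tf(v,np.r_[side(n)[0],side(n)[1],side(n)[2]-[0,0,.007]],0,.007));print("  pred",q.min(0).round(),(q.max(0)-q.min(0)).round())
save(w,"s1",0,0,512,384,1.5)
u=np.array([np.cos(.13),np.sin(.13)]);o=np.array([.5791,-.1803])-.155*u;print(o)
delta((*o,.020),RT(.13))
```

```text
pred [ 117. -161.] [ 77. 167.]
large [1.0, 0.0, 40.0, 9.0] 0.71
  pred [-102. -146.] [144. 156.]
small [315.0, 149.0, 17.0, 31.0] 0.82
small [242.0, 149.0, 118.0, 52.0] 0.15
  pred [318. 148.] [15. 31.]
large [279.0, 153.0, 18.0, 33.0] 0.83
large [244.0, 224.0, 27.0, 30.0] 0.78
large [206.0, 202.0, 22.0, 30.0] 0.56
  pred [276. 153.] [20. 32.]
[ 0.42540791 -0.20039329]
turn [ 0.    0.01 -0.2 ]
shift [ 17.9 -76.1 118.1]
```

View pics/s1.png

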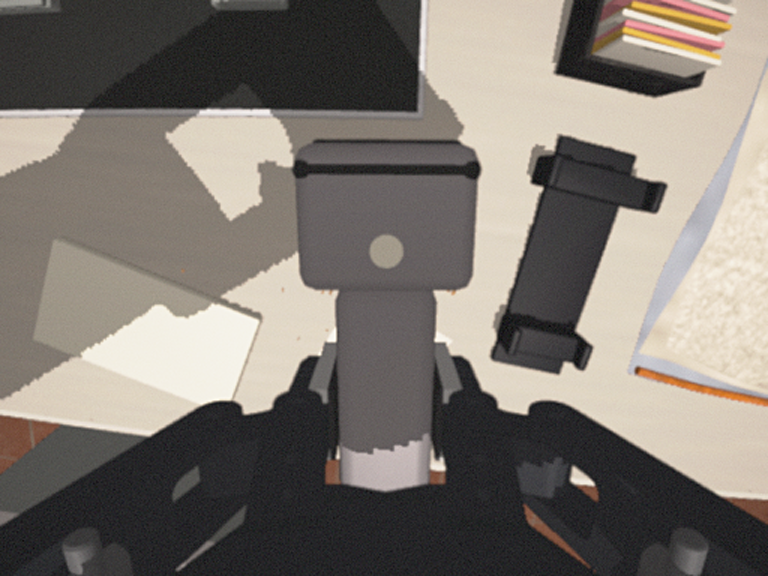

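>>> carry_out:
  plan:
    - [0,0,0,9,-38,0,0]
    - [0,0,0,9,-38,0,0]
    - [0,0,0,0,0,35,0]
    - [0,0,0,0,0,35,0]
    - [0,0,0,0,0,30,0]
    - [0,0,0,0,0,15,0]
    - [0,0,0,0,0,3,0]
    - [0,0,0,0,0,0,0]
    - [0,0,0,0,0,0,0]

```text
clock: 34.8
tool_pos: [0.4263, -0.2004, 0.0208]
tcp_rot: [[0.992, 0.127, 0.001], [0.127, -0.992, -0.001], [0.0, 0.001, -1.0]]
wrist_force: [0.3, 0.1, -1.4]
gripper_width: 0.0275
grasp_force: 50.3
```

Run:
```python
from h import *
s=ctrl.read_state();o=np.array(s["tool_pos"]);R=np.array(s["tcp_rot"])@np.diag([1,-1,-1.])
for l in [(.5791,-.1803,.037),(.5665,-.0438,.048)]: print(np.round(R.T@(np.array(l)-o)-[0,0,.0035],4))
w=ctrl.camera("wrist");t=ctrl.camera("top")
for c in (w,t):
  for n,v in [("small",[.5949,-.178,.14]),("large",[.5804,-.042,.13])]:
    for d in ctrl.look_for(c,"stand_"+n)[:3]: print(n,np.round(d["extent"]).tolist(),round(d["score"],2))
    q=w2p(c,tf(v,np.r_[side(n)[0],side(n)[1],side(n)[2]-[0,0,.007]],0,.007));print("  pred",q.min(0).round(),(q.max(0)-q.min(0)).round())
```

```text
[0.1542 0.0005 0.0127]
[0.159  0.1375 0.0237]
  pred [ 198. -315.] [111. 280.]
  pred [ -89. -216.] [182. 275.]
small [320.0, 152.0, 12.0, 28.0] 0.74
  pred [318. 148.] [15. 31.]
large [244.0, 223.0, 24.0, 31.0] 0.7
large [278.0, 154.0, 22.0, 31.0] 0.69
large [208.0, 203.0, 18.0, 26.0] 0.6
  pred [276. 153.] [20. 32.]
```

>>> carry_out:
  plan:
    - [0,0,0,0,0,0,0]
    - [0,0,0,0,0,0,0]
    - [0,0,0,0,0,0,0]
    - [0,0,0,0,0,0,0]
    - [0,0,0,0,0,0,0]
    - [0,0,0,0,0,0,0]
    - [0,0,0,0,0,0,0]
    - [0,0,0,0,0,0,0]
    - [0,0,0,0,0,0,0]
    - [0,0,0,0,0,0,0]
    - [0,0,0,0,0,0,0]
    - [0,0,0,0,0,0,0]
    - [0,0,0,0,0,0,0]
    - [0,0,0,0,0,0,0]

```text
clock: 36.27
tool_pos: [0.4256, -0.1994, 0.02]
tcp_rot: [[0.992, 0.127, -0.0], [0.127, -0.992, 0.0], [-0.0, -0.0, -1.0]]
wrist_force: [0.2, -0.0, -0.9]
gripper_width: 0.0276
grasp_force: 50.3
```

>>> carry_out:
  plan:
    - [0,0,0,0,0,-25,0]
    - [0,0,0,0,0,-25,0]
    - [0,0,0,1,-34.4,0,0]
    - [0,0,0,1,-34.4,0,0]
    - [0,0,0,1,-34.4,0,0]
    - [0,0,0,1,-34.4,0,0]
    - [0,0,0,0,0,25,0]
    - [0,0,0,0,0,16,0]
    - [0,0,0,0,0,0,0]
    - [0,0,0,0,0,0,0]

```text
clock: 37.1
tool_pos: [0.4113, -0.062, 0.0287]
tcp_rot: [[0.992, 0.128, -0.002], [0.128, -0.992, 0.001], [-0.002, -0.001, -1.0]]
wrist_force: [-0.2, -0.1, -1.9]
gripper_width: 0.0274
grasp_force: 50.3
```

Run:
```python
from h import *
s=ctrl.read_state();o=np.array(s["tool_pos"]);R=np.array(s["tcp_rot"])@np.diag([1,-1,-1.])
for l in [(.5665,-.0438,.048)]: print(np.round(R.T@(np.array(l)-o)-[0,0,.0035],4))
```

```text
[ 0.1562 -0.0017  0.0162]
```

>>> carry_out:
  plan:
    - [0,0,0,0,0,0,0]
    - [0,0,0,0,0,0,0]
    - [0,0,0,0,0,0,0]
    - [0,0,0,0,0,0,0]
    - [0,0,0,0,0,0,0]
    - [0,0,0,0,0,0,0]
    - [0,0,0,0,0,0,0]
    - [0,0,0,0,0,0,0]
    - [0,0,0,0,0,0,0]
    - [0,0,0,0,0,0,0]
    - [0,0,0,0,0,0,0]
    - [0,0,0,0,0,0,0]
    - [0,0,0,0,0,0,0]
    - [0,0,0,0,0,0,0]

```text
clock: 38.27
tool_pos: [0.412, -0.0624, 0.029]
tcp_rot: [[0.992, 0.127, -0.0], [0.127, -0.992, 0.0], [-0.0, -0.0, -1.0]]
wrist_force: [0.5, 0.4, -1.9]
gripper_width: 0.0272
grasp_force: 50.3
```

>>> carry_out:
  plan:
    - [0,0,0,0,0,-30,0]
    - [0,0,0,0,0,-40,0]
    - [0,0,0,0,0,-40,0]
    - [0,0,6,0,0,0,0]
    - [0,0,6,0,0,0,0]
    - [0,0,0,-1,38,0,0]
    - [0,0,0,-1,38,0,0]
    - [0,0,0,-1,38,0,0]
    - [0,0,0,-1,38,0,0]
    - [0,0,0,-1,38,0,0]
    - [0,0,0,-1,38,0,0]
    - [0,0,0,-1,38,0,0]
    - [0,0,0,-1,38,0,0]
    - [0,0,0,0,0,0,0]
    - [0,0,0,0,0,0,0]

```text
clock: 39.52
tool_pos: [0.3785, -0.3665, 0.1387]
tcp_rot: [[0.996, -0.085, -0.001], [-0.085, -0.996, 0.0], [-0.001, -0.0, -1.0]]
wrist_force: [-1.1, 1.2, -2.7]
gripper_width: 0.0275
grasp_force: 50.6
```

Run:
```python
from h import *
delta((.435,-.3872,.0188),RT(-.081))
t=ctrl.camera("top")
for n,v in [("small",[.5949,-.178,.14]),("large",[.5804,-.042,.13])]:
    for d in ctrl.look_for(t,"stand_"+n)[:3]: print(n,np.round(d["extent"]).tolist(),round(d["score"],2))
```

```text
turn [-0.03  0.03 -0.23]
shift [ 58.   16.1 119.9]
small [321.0, 153.0, 12.0, 26.0] 0.56
large [275.0, 155.0, 22.0, 31.0] 0.97
large [207.0, 203.0, 22.0, 25.0] 0.86
```

>>> carry_out:
  plan:
    - [0,0,-0.2,29,8,0,0]
    - [0,0,0,29,8,0,0]
    - [0,0,0,0,0,30,0]
    - [0,0,0,0,0,30,0]
    - [0,0,0,0,0,20,0]
    - [0,0,0,0,0,0,0]
    - [0,0,0,0,0,0,0]
    - [0,0,0,0,0,0,0]

```text
clock: 40.33
tool_pos: [0.4367, -0.3853, 0.0605]
tcp_rot: [[0.997, -0.077, 0.001], [-0.077, -0.997, -0.001], [0.001, 0.001, -1.0]]
wrist_force: [-0.3, -0.6, -0.4]
gripper_width: 0.0271
grasp_force: 50.5
```

Run:
```python
from h import *
delta((.435,-.3872,.0188),RT(-.081))
```

```text
turn [ 0.07 -0.05  0.22]
shift [-1.5  2.  41.7]
```

>>> carry_out:
  plan:
    - [0,0,0.2,-1.5,2,0,0]
    - [0,0,0,0,0,15,0]
    - [0,0,0,0,0,12,0]
    - [0,0,0,0,0,8,0]
    - [0,0,0,0,0,4,0]
    - [0,0,0,0,0,2,0]
    - [0,0,0,0,0,0,0]
    - [0,0,0,0,0,0,0]

```text
clock: 41.0
tool_pos: [0.4341, -0.3874, 0.0187]
tcp_rot: [[0.997, -0.082, -0.0], [-0.082, -0.997, 0.0], [-0.0, 0.0, -1.0]]
wrist_force: [-3.0, 1.8, 4.8]
gripper_width: 0.0271
grasp_force: 51.5
```

Seated (about 5 N of support, same height as at pick-up). Release and withdraw.

>>> carry_out:
  plan:
    - [0,0,0,0,0,0,0.5]
    - [0,0,0,0,0,0,0.8]
    - [0,0,0,0,0,0,1]
    - [0,0,0,0,0,0,1]
    - [0,0,0,0,0,0,1]
    - [0,0,0,0,0,0,1]
    - [0,0,0,0,0,-10,1]
    - [0,0,0,0,0,-30,1]
    - [0,0,0,0,0,-40,1]
    - [0,0,0,0,0,-40,1]
    - [0,0,0,0,0,-40,1]
    - [0,0,0,0,0,-40,1]
    - [0,0,0,0,0,-40,1]
    - [0,0,0,-20,0,-30,1]
    - [0,0,0,0,0,0,1]
    - [0,0,0,0,0,0,1]

```text
clock: 42.33
tool_pos: [0.4145, -0.3865, 0.2914]
tcp_rot: [[0.997, -0.082, 0.003], [-0.082, -0.997, -0.005], [0.003, 0.004, -1.0]]
wrist_force: [0.3, 0.7, -1.1]
gripper_width: 0.0852
grasp_force: 0.0
```

Run:
```python
from h import *
w=ctrl.camera("wrist");t=ctrl.camera("top")
a=cv2.resize(w["frame"][:,:,::-1],(448,336));b=cv2.resize(t["frame"][130:250,230:420,::-1],(350,221))
im=np.zeros((336,798,3),np.uint8);im[:,:448]=a;im[:221,448:]=b
cv2.imwrite("pics/e1.png",im)
```

```text
(no output)
```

View pics/e1.png

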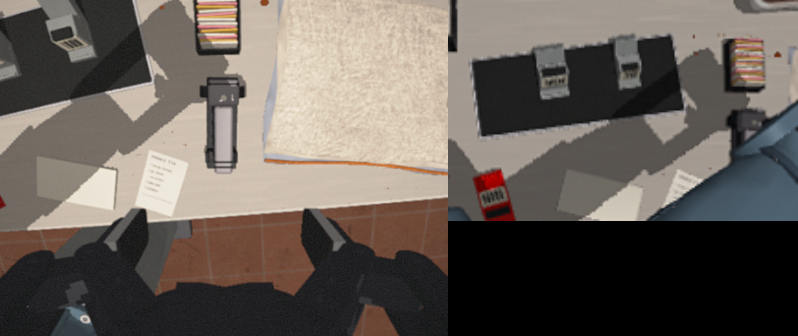

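The scanner is in its dock at (221,125), head on the wide saddle. Both stands are upright on the tray at (552,70) and (627,62) in the top view. Handing in.

```bash
python3 -c "
from bench import ctrl
print(ctrl.sign_off())"
```

```text
the job is handed in; nothing more can be done
None
```

I handed the job in, but the hand-in returned no verdict: the two stands present (small and large; I saw no middle one) are upright on the tray, codes to the front, each was pressed with about 7–8 N and scanned smallest first, and the scanner is back in its dock.

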